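# Close and pin the filter cartridge clamp

## Robot

A 7-joint arm with a two-finger parallel gripper is mounted at the origin on the work surface. World frame = base frame: x ahead of the robot, y to its left, z up, the work surface at z = 0. Lengths are in m, angles in rad, forces in N, time in s.
With the tool pointing down it reaches from about 0.4 to 0.925 m from the base axis. Payload 5.6 kg.
Tool frame: the origin (TCP) lies on the centre line of the jaws, within the pads' length; the fingertips stand manip.tcp_to_tips ahead of it and the grasp point (between the pads) lies 2 mm behind it (manip.tcp_to_tips is the distance from the TCP to the fingertips, in m); z points along the fingers, y is the line along which they close (so a half turn about z gives the same grasp; the last joint's range is limited). The gripper opens to 85 mm and grips with 20 to 120 N. Pads are 22 mm wide; open, the fingers measure 114 mm over their backs; the gripper's body (76 mm by 85 mm) begins 54 mm behind the grasp point. The pads swing forward as they close: fully open they stand 13 mm farther back than shut.
Start: joints at [1.282, 0.468, -0.012, 1.603, 0.006, 1.071, -0.056], TCP at [0.158, -0.63, 0.248] pointing down, gripper open.
Joint ranges: [-2.53, 2.53], [-0.31, 2.02], [-1.57, 1.55], [0.28, 2.44], [-1.29, 4.43], [0.15, 1.84], [-2.92, 2.92]. Speed limits (rad/s): [2.57, 2.57, 3.14, 3.14, 3.14, 3.14, 3.14].

## Interface

Orientations are given as a rotation vector (axis times angle).
In Python, from rig import manip, effector, kin, status, imaging, order gives the robot as it stands. Calls block until the motion is done:
- manip.move_ptp(position, orientation): joint-space move of the TCP to a pose.
- manip.move_linear(position, ori=None, velocity=0.15): straight line of the TCP; ori=None keeps the orientation; velocity is the mean speed in m/s.
- manip.set_joints(angles): joint-space move.
- effector.move_gripper(opening, grip_force=None): finger opening in m; grip_force is the grip in N (None keeps the last); returns when the fingers have stopped.
- manip.dwell(seconds).
- kin.solve_ik(position, orientation): joint angles nearest the present ones, or None.
- status.sense(): the state.
- imaging.read_camera(name): name is "scene" or "top" or "wrist"; returns a dict with "frame" (480x640x3 uint8, red, green, blue), "fov_y" (degrees; the focal length in pixels is half the picture's height over the tangent of half this angle, whatever the lens; pixels are square), "cx", "cy" (the principal point, pixels), "R" (3x3) and "t" (3): a world point X has camera coordinates R X + t. Camera axes: x right, y down, z forward; pixel columns grow to the right and rows downward; lengths in m; the calibration is good to about 2 mm. A picture is of the moment at which its call begins. There is no depth.
A pose or a line that the arm cannot do raises manip.PlanningError and nothing moves.
- order.sign_off(): hands the job in; it is judged then, once.
The state is a dict: "t": time; "qpos": joint angles; "qvel": joint speeds; "joint_torque": joint torques, N m; "eef_pos": TCP position; "tcp_rot": TCP orientation; "wrist_force": force on the tool from outside, world axes, zero at the start; "wrist_torque": the same for the moment, N m; "width": finger opening in m; "grasp_force": force on a finger pad.
Only numpy, scipy, OpenCV 4.12 (cv2) and the standard library are available. Lean on these libraries where they do the work, as an engineer would, in place of code of your own. Each camera call takes 0.05 s, during which the arm holds its last target. There are 200 camera calls.

## Task

The filter cartridge already stands in the clamp on the bench. Swing the clamp's hinged half fully shut around it, then take the steel locking pin out of its rest block and push it down through the aligned holes of both halves until its collar sits on the ear, and let go of it. Finish by pushing firmly with the fingers, from outside, on the outer face of the hinged half, and keep pushing it shut: the job ends while you hold it so, with the fingers off the pin. Do not disturb the cartridge, beaker, jar and bottle.

Things in the scene. Friction and masses are not known exactly. Their poses are not given: they have to be found in the camera images.
- clamp: Fixed aluminium half on a dark steel base plate 200 x 130 x 12 mm, immovable. Origin on the table, on the cartridge's axis. z up; x runs from the ears (x -68 mm, robot's side) to the upright hinge (x +60 mm); the plate spans x -105 to +95. The hinged half is on its +y side, the fixed half on -y. Half rings 40 to 84 mm above the table; fixed ear 50 to 62 mm, 48 x 38 mm.
- jaw (a joint): Opening angle of the hinged half about the upright hinge, rad: 0 is fully shut (a stop), up to 1.4 open; as it grows, the free end swings to the clamp's +y side. It stays where it is left (hinge friction about 0.12 N m, so about 1 N at the free end).
- hinge_axis (a point): Point on the upright hinge axis, 84 mm above the table (the top of the hinged half's ear); does not move with the jaw.
- push_face (a point): Centre of the flat outer face of the hinged half's push plate, 65 mm above the table; face 60 mm long, 46 to 84 mm high. 128 mm from the hinge axis along the jaw, 28 mm outward. Moves with the jaw; its +y points straight out of the face, away from the clamp, -x from hinge to free end, z up. Push towards -y to shut the jaw.
- jaw_hole (a point): Centre of the hole's upper mouth in the hinged half's ear, a plate 12 mm thick whose top is 84 mm above the table. Hole diameter 14 mm, upright, with a 2 mm chamfer; 128 mm from the hinge axis. Moves with the jaw; with the jaw shut it lies exactly over fixed_hole.
- fixed_hole (a point): Centre of the hole's upper mouth in the fixed half's ear, 62 mm above the table, 14 mm diameter, 2 mm chamfer, 12 mm deep, open below.
- pin_grip (a point): Centre of the locking pin's grip, an upright steel cylinder 16 mm diameter, 32 mm tall. Below it a collar 22 mm diameter, 5 mm thick, then the shank, 10 mm diameter, 50 mm long, with a tapered foot. Grip centre is 71 mm above the tip, 21 mm above the collar's underside. About 80 g.
- pin_tip (a point): Lower end of the pin's shank, on its axis; the pin's z points from tip to grip. With the pin home its collar rests on the hinged half's ear and the tip is 34 mm above the table.
- pin_rest: Grey plastic rest block 60 x 60 x 58 mm tall, fixed to the table, origin at the centre of its underside. The pin stands upright in its central hole (14 mm diameter), collar on the block's top, grip centre 79 mm above the table.
- cartridge_mid (a point): Centre of the loose white filter cartridge, 58 mm diameter, 118 mm tall, about 0.4 kg, standing on the base plate in the clamp, top at 130 mm above the table; leave it there.
- beaker_mid (a point): Centre of a loose empty glass beaker, 72 mm diameter, 100 mm tall; a bystander.
- jar_mid (a point): Centre of a loose amber glass jar with a red cap, 56 mm diameter, 100 mm tall; a bystander.
- bottle_mid (a point): Centre of a loose white plastic bottle, 54 mm diameter, 120 mm tall; a bystander.
There are look-alikes about, which are no part of the job. Leave any blue or green look-alike of the part that bears cartridge_mid alone. There is more than one size of the clamp; the job needs the larger.

How it is judged:
On the way, in this order (a step that is already met when the one before it is completed fails the run):
1. the hinged half is shut (within 0.03 rad) (value of joint jaw below 0.03 rad), for 0.2 s.
2. the pin is through both holes, collar within 5 mm of the ear (horizontal distance between pin_tip and fixed_hole below 0.006 m and height (world z) of pin_tip below 0.039 m and value of joint jaw below 0.04 rad), for 0.2 s.
At the end, for the whole second after the job is handed in: Through the last second: hinged half shut within 0.015 rad; pin through both holes, collar within 4 mm of the ear, fingers off it; fingers press the hinged half with over 3 N, grasp point on the outer side of its push face; cartridge upright (0.1 rad), within 8 mm of the clamp's axis (value of joint jaw below 0.015 rad and horizontal distance between pin_tip and fixed_hole below 0.006 m and horizontal distance between pin_grip and jaw_hole below 0.008 m and height (world z) of pin_tip between 0.028 and 0.038 m and contact force between the fingers and pin below 0.1 N and contact force between the fingers and jaw above 3 N and y of the grasp point in the frame of push_face above 0 m and angle between cartridge_mid's own z axis and vertical below 0.1 rad and horizontal distance between cartridge_mid and clamp below 0.008 m); the arm keeps its last pose, push and grip.
It fails at once if the beaker, jar or bottle moved more than 3 cm or tipped (distance of any of beaker_mid, jar_mid, bottle_mid from where it was at the start of the episode above 0.03 m or angle between any of beaker_mid, jar_mid, bottle_mid's own z axis and vertical above 0.3 rad).
It fails at once if the cartridge moved more than 2 cm or tipped (distance of cartridge_mid from where it was at the start of the episode above 0.02 m or angle between cartridge_mid's own z axis and vertical above 0.3 rad).
It also fails if it takes over 62 s, if anything falls off the work surface, if the arm or the gripper's body presses on something with over 40 N, if the wrist force passes 120 N, or if a joint passes its speed limit or range.

## Working session

There is one attempt and no reset: what is moved stays moved. The work goes in short steps, each a Python script; the robot and the scene stay as the last script left them, time stands still between calls to the robot, and variables do not carry over. Pictures are saved under pics/ and viewed, at most 10 in all, crops included, and the job is handed in when it is done.

```bash
ls; mkdir -p pics; cat > h.py <<'E'
import numpy as np, cv2
from rig import manip, effector, kin, status, imaging, order
def cam(n,save=None):
    c=imaging.read_camera(n)
    if save: cv2.imwrite('pics/'+save,c['frame'][:,:,::-1])
    np.save('last_%s.npy'%n,c,allow_pickle=True)
    return c
def load(n): return np.load('last_%s.npy'%n,allow_pickle=True).item()
def ray(c,u,v):
    f=240/np.tan(np.radians(c['fov_y'])/2); R=np.array(c['R']);t=np.array(c['t'])
    d=R.T@np.array([(u-c['cx'])/f,(v-c['cy'])/f,1.]); return -R.T@t,d
def plane(c,u,v,z):
    o,d=ray(c,u,v); return o+d*(z-o[2])/d[2]
def proj(c,X):
    f=240/np.tan(np.radians(c['fov_y'])/2); p=np.array(c['R'])@np.array(X)+np.array(c['t'])
    return np.array([c['cx']+f*p[0]/p[2],c['cy']+f*p[1]/p[2]])
E
python3 - <<'E'
from h import *
for n in('scene','top'):
    c=cam(n,n+'0.png'); print(n,c['fov_y'],c['cx'],c['cy'],ray(c,320,240))
print(status.sense())
E
```

```text
pics
scene 54.678143932987595 322.5921235925039 239.35374126726813 (array([ 1.10570413, -0.71201009,  0.62104611]), array([-0.52312737,  0.68432909, -0.50800057]))
top 46.85460817813285 315.7085251854929 246.09810992221944 (array([ 0.30265471, -0.0256758 ,  1.23031765]), array([ 0.2258623 , -0.01497537, -0.97413716]))
{'t': 0.1, 'qpos': array([ 1.28200427,  0.46834366, -0.01158946,  1.6035151 ,  0.00598796,
        1.07140377, -0.05627703]), 'qvel': array([-4.08443334e-05, -1.88315736e-03,  9.37284373e-04, -1.23516934e-03,
       -9.76255532e-05, -8.39842983e-04,  6.39395228e-05]), 'joint_torque': array([ 1.15135645e-03, -5.33516765e+01,  2.18315871e-02, -2.51964033e+01,
        1.15180970e-02,  4.34810834e-03, -1.57160791e-06]), 'eef_pos': array([ 0.15798018, -0.6300253 ,  0.24740495]), 'tcp_rot': array([-3.11631603e+00, -3.84828953e-01,  4.89130038e-04]), 'wrist_force': array([-0.45208443, -0.18384587, -0.50327131]), 'wrist_torque': array([-0.03647653,  0.06303818,  0.02826853]), 'grasp_force': 0.0, 'width': 0.08568990111340329}
```

View pics/scene0.png

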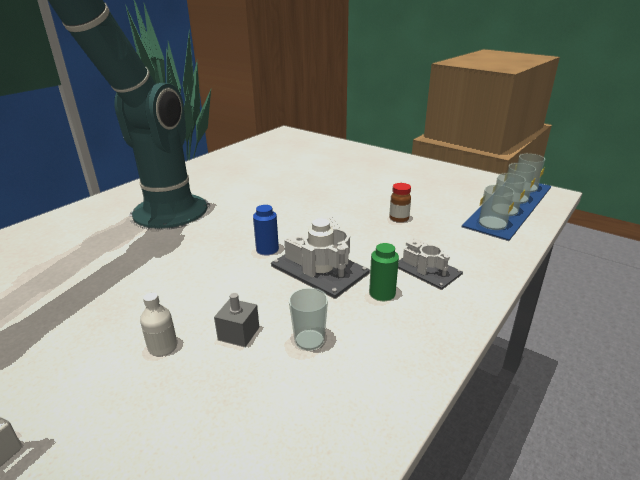

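View pics/top0.png

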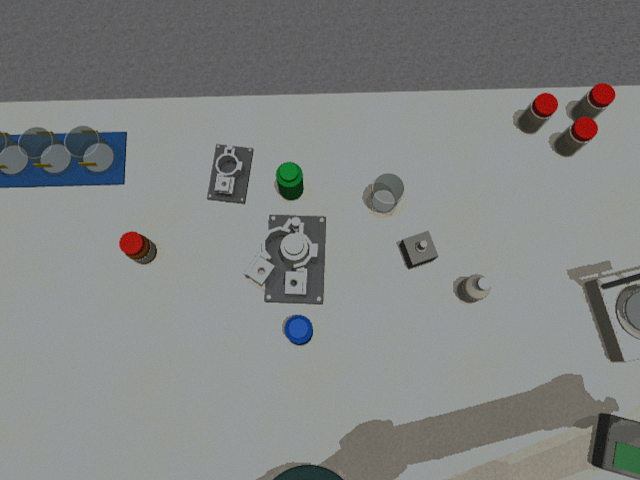

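The scene view shows the large clamp with the white cartridge at (320,262), the small clamp at (428,262), the pin in its rest at (236,318), and blue (266,232) and green (384,272) look-alikes. In the top view, the clamp candidates are large (295,258) and small (230,173). The cartridge candidates are white (294,247, in the clamp), blue (298,329) and green (289,180). The only pin is at (421,244). I choose the large clamp and the white cartridge, and will check them in a close crop.

```bash
python3 - <<'E'
from h import *
c=load('top'); f=c['frame']
a=cv2.resize(f[205:315,235:335],None,fx=5,fy=5,interpolation=cv2.INTER_CUBIC)
b=cv2.resize(f[225:275,393:443],None,fx=5,fy=5,interpolation=cv2.INTER_CUBIC)
im=np.zeros((550,750,3),np.uint8); im[:,:500]=a; im[:250,500:]=b
cv2.imwrite('pics/crop0.png',im[:,:,::-1])
# plate: corners on plane z=12mm
hsv=cv2.cvtColor(f,cv2.COLOR_RGB2HSV)
m=((hsv[:,:,2]<115)&(hsv[:,:,1]<60)).astype(np.uint8); m[:,:255]=0;m[:,335:]=0;m[:205]=0;m[310:]=0
n,l,s,_=cv2.connectedComponentsWithStats(m); k=1+np.argmax(s[1:,4])
pts=np.argwhere(l==k)[:,::-1].astype(np.float32)
r=cv2.minAreaRect(pts); print(s[k],r)
for p in cv2.boxPoints(r): print(p,plane(c,*p,.012))
for nm,u,v,z in(('cart',294,247,.13),('pintop',421.5,243.5,.095),('fixhole',295,283,.062),('jawhole',261,270,.084),('hinge',295.5,221,.084),('blue',298,329,.1),('green',289,172,.1),('beak',384,190,.05),('jar',135,245,.1),('bot',482,284,.12)):
    print(nm,plane(c,u,v,z).round(4))
E
```

```text
[ 255  215   71   90 3440] ((290.12677001953125, 258.9509582519531), (68.63481140136719, 88.19376373291016), 2.045408248901367)
[254.25735 301.7949 ] [0.44954404 0.1046309  0.012     ]
[257.40512 213.65733] [0.65087183 0.09649679 0.012     ]
[325.9962  216.10703] [ 0.64063399 -0.05976366  0.012     ]
[322.84842 304.24457] [ 0.43983026 -0.04627399  0.012     ]
cart [0.5447 0.0107 0.13  ]
pintop [ 0.5523 -0.2561  0.095 ]
fixhole [0.4811 0.0124 0.062 ]
jawhole [0.5073 0.0825 0.084 ]
hinge [0.6117 0.0079 0.084 ]
blue [0.3813 0.007  0.1   ]
green [0.7169 0.0191 0.1   ]
beak [ 0.6868 -0.1901  0.05  ]
jar [0.565  0.3438 0.1   ]
bot [ 0.4594 -0.3675  0.12  ]
```

View pics/crop0.png

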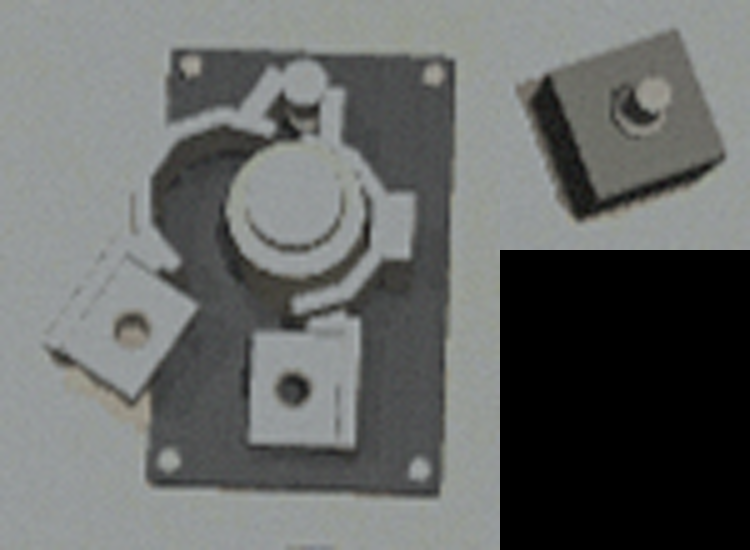

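The crop confirms the choice: the larger clamp holds the white cartridge. The jaw is open with its hole at top px (261.4,271). The fixed hole is at (293.6,282.8), the hinge at (295.6,221.4), and the pin stands in the rest at (418–424,244).

```bash
python3 - <<'E'
from h import *
c=load('top')
px=lambda x,y:(235+(x+.5)/5-.5,205+(y+.5)/5-.5)
S=[plane(c,*px(*p),.012)[:2] for p in((190,66),(434,75),(168,461),(420,469))]
print(np.round(S,4))
ctr=np.mean(S,0); xd=(S[0]+S[1]-S[2]-S[3]); xd/=np.linalg.norm(xd); yd=np.array([-xd[1],xd[0]])
org=ctr+.005*xd; print('yaw',np.arctan2(xd[1],xd[0]),'org',org)
L=lambda p:((p-org)@xd, (p-org)@yd)
for nm,p,z in(('fix',(293,389),.062),('jaw',(132,330),.084),('cart',(296,192),.13),('hinge',(303,82),.084)):
    print(nm,np.round(L(plane(c,*px(*p),z)[:2]),4))
j=plane(c,*px(132,330),.084)[:2]; h=org+.06*xd; d=j-h; print('r',np.linalg.norm(d),'theta',np.arctan2(d@yd,-d@xd))
print('blk pin top',plane(c,235+0,0,0)[:0], plane(c,393+(655-500)/5,225+95/5,.095), 'collar',plane(c,393+(637-500)/5,225+110/5,.06))
print(manip.tcp_to_tips)
E
```

```text
[[ 0.6401  0.062 ]
 [ 0.6327 -0.049 ]
 [ 0.4597  0.0738]
 [ 0.453  -0.0373]]
yaw -0.06539485602017629 org [0.55136548 0.01202956]
fix [-0.069  -0.0003]
jaw [-0.0498  0.0673]
cart [ 0.0017 -0.001 ]
hinge [0.0604 0.0004]
r 0.12880732750554452 theta 0.5500801631704845
blk pin top [] [ 0.55104723 -0.26129703  0.095     ] collar [ 0.55228561 -0.26030437  0.06      ]
0.017
```

```bash
cat >> h.py <<'E'
from scipy.spatial.transform import Rotation as Ro
ORG=np.array([.5514,.0120]); YAW=-.0654
def w(x,y): c,s=np.cos(YAW),np.sin(YAW); return ORG+np.array([c*x-s*y,s*x+c*y])
def ori(a,alt=0): # tool down, tool y along heading a
    y=np.array([np.cos(a),np.sin(a),0]); z=np.array([0,0,-1.])
    return (Ro.from_matrix(np.c_[np.cross(y,z),y,z])*Ro.from_euler('z',np.pi*alt)).as_rotvec()
def face(th,off,z,s=.008):
    c,n=np.cos(th),np.sin(th)
    p=np.array([.06,0])+(.128+s)*np.array([-c,n])+(.028+off)*np.array([n,c])
    return np.r_[w(*p),z]
E
python3 - <<'E'
from h import *
q0=status.sense()['qpos']
for alt in(0,1):
    for nm,p,o in(('push',face(0,.011,.076),ori(YAW,alt)),('push.55',face(.55,.03,.076),ori(YAW-.55,alt)),('pin',[.552,-.26,.08],ori(YAW+np.pi/2,alt)),('hole',np.r_[w(-.068,0),.12],ori(YAW+np.pi/2,alt))):
        print(alt,nm,np.round(p,4),np.round(kin.solve_ik(p,o),2) if kin.solve_ik(p,o) is not None else None)
E
```

```text
0 push [0.4781 0.0559 0.076 ] [ 0.36  0.57 -0.66  2.09  0.56  0.67 -0.75]
0 push.55 [0.5337 0.1339 0.076 ] [ 0.28  0.7  -0.77  1.92  0.67  0.8  -1.48]
0 pin [ 0.552 -0.26   0.08 ] [ 0.83  0.71 -0.61  1.78  0.54  0.82  1.46]
0 hole [0.4835 0.0164 0.12  ] [ 0.63  0.58 -0.91  2.06  0.64  0.81  0.84]
1 push [0.4781 0.0559 0.076 ] [ 0.77  1.02 -1.33  2.07  1.16  1.13  1.94]
1 push.55 [0.5337 0.1339 0.076 ] [ 0.58  1.11 -1.34  1.91  1.19  1.22  1.32]
1 pin [ 0.552 -0.26   0.08 ] [ 0.49  0.62 -0.13  1.81  0.12  0.72 -1.35]
1 hole [0.4835 0.0164 0.12  ] [ 0.36  0.45 -0.55  2.07  0.36  0.71 -2.06]
```

```bash
python3 - <<'E'
from h import *
manip.move_ptp(face(.55,.035,.26),ori(YAW-.55)); effector.move_gripper(0.0,40)
manip.move_linear(face(.55,.035,.076),velocity=.2)
def s(n):
    x=status.sense(); print(n,round(x['t'],2),x['eef_pos'].round(4),x['wrist_force'].round(2),round(x['width'],4))
s('down')
for th in(.5,.35,.2,.08,.0):
    manip.move_linear(face(th,.012,.076),ori(YAW-th),velocity=.08); s(th)
for off in(.010,.008,.006):
    manip.move_linear(face(0,off,.076),velocity=.04); s(off)
cam('top'); cam('wrist','wrist1.png')
c=load('top'); cv2.imwrite('pics/top1.png',cv2.resize(c['frame'][205:315,235:335],None,fx=5,fy=5,interpolation=cv2.INTER_CUBIC)[:,:,::-1])
E
```

```text
down 4.94 [0.5373 0.1385 0.0771] [-0.43  1.02  0.34] -0.0003
0.5 5.47 [0.5179 0.1139 0.0762] [ 0.13 -0.13 -0.09] -0.0001
0.35 5.88 [0.5033 0.0997 0.0761] [-0.03 -0.08 -0.12] 0.0
0.2 6.3 [0.491  0.0827 0.0761] [0.09 0.27 0.52] -0.0
0.08 6.67 [0.4829 0.0678 0.0761] [-1.2   0.96  0.32] 0.0001
0.0 6.96 [0.4785 0.0573 0.0761] [-0.29 -0.13 -0.48] -0.0001
0.01 7.21 [0.4785 0.0572 0.0762] [ 1.42  4.96 -1.47] -0.0001
0.008 7.46 [0.4785 0.0572 0.0763] [ 1.26  9.36 -4.98] -0.0
0.006 7.71 [0.4784 0.0571 0.0764] [ 1.87 15.14 -8.54] -0.0
```

View pics/top1.png

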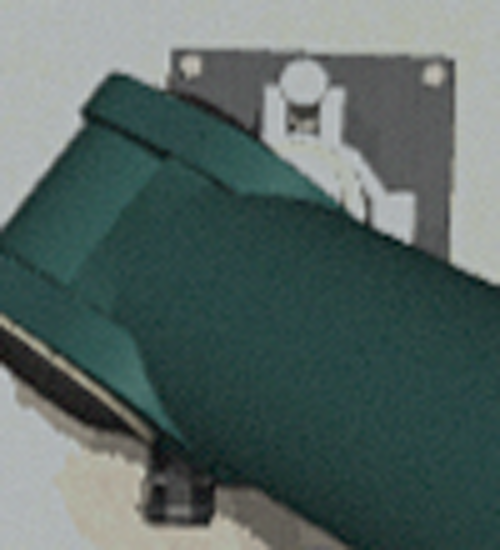

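The arm hides the clamp here, though the visible shut ring at (320,150) and the force rising about 5 N per 2 mm show the stop is reached. Next I back off and look at the hole and the pin with the wrist camera.

```bash
python3 - <<'E'
from h import *
manip.move_linear(face(0,.04,.08),velocity=.15)
manip.move_linear(face(0,.04,.22),velocity=.25)
o=ori(YAW+np.pi/2)
manip.move_ptp(np.r_[w(-.068,0),.28],o); effector.move_gripper(.06,40); manip.dwell(.2)
a=cam('wrist'); A=dict(a); np.save('wh.npy',a,allow_pickle=True)
manip.move_ptp([.552,-.2605,.25],o); manip.dwell(.2)
b=cam('wrist'); np.save('wp.npy',b,allow_pickle=True)
print(proj(a,np.r_[w(-.068,0),.084]),proj(b,[.552,-.2605,.095]),proj(b,[.552,-.2605,.058]),status.sense()['t'])
im=np.hstack([cv2.resize(x['frame'],(400,300),interpolation=cv2.INTER_AREA) for x in(a,b)])
cv2.imwrite('pics/w2.png',im[:,:,::-1])
E
```

```text
[310.32194845 215.2864612 ] [308.2154033  226.01756702] [308.41741997 215.64571964] 12.6833
```

View pics/w2.png

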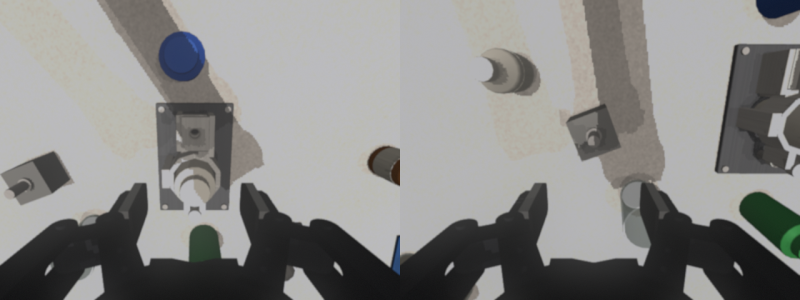

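The wrist views show the jaw hole at about (312,214) against a predicted (310,215), with the jaw shut. The pin is at about (309,219), close to its prediction. One enlarged crop of each will refine these.

```bash
python3 - <<'E'
from h import *
a=np.load('wh.npy',allow_pickle=True).item();b=np.load('wp.npy',allow_pickle=True).item()
im=np.hstack([cv2.resize(x['frame'][170:260,265:355],None,fx=4.4444,fy=4.4444,interpolation=cv2.INTER_CUBIC) for x in(a,b)])
cv2.imwrite('pics/w3.png',im[:,:,::-1])
for u,v in((312,214),(310,216)): print(plane(a,u,v,.084))
E
```

```text
[0.48249229 0.01798551 0.084     ]
[0.48416518 0.01612072 0.084     ]
```

View pics/w3.png

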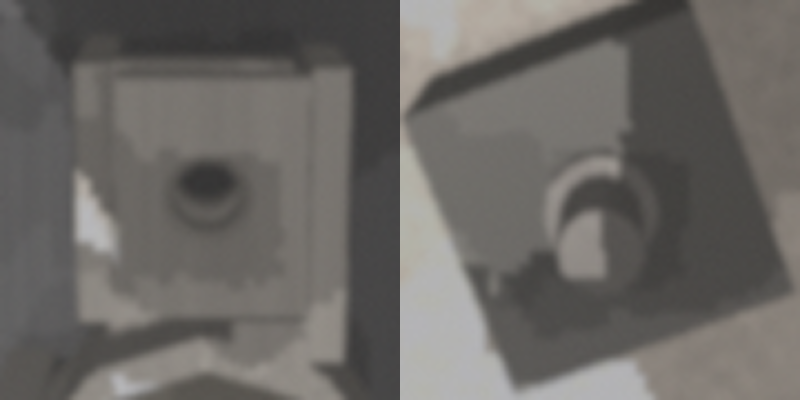

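The left crop shows the jaw hole at px (311.1,212.9). The right crop shows the pin top at (309.5,225.1) and the collar at (309.9,217.2).

```bash
python3 - <<'E'
from h import *
a=np.load('wh.npy',allow_pickle=True).item();b=np.load('wp.npy',allow_pickle=True).item()
print('hole',plane(a,311.1,212.9,.084),'model',w(-.068,0))
P=plane(b,309.5,225.1,.095);C=plane(b,309.9,217.2,.063);print(P,C)
p=np.r_[(P[:2]+C[:2])/2,.083]   # grip a little above centre; tips at .066, above collar top .063
manip.move_linear(p,velocity=.12)
def s(n):
    x=status.sense(); print(n,round(x['t'],2),x['eef_pos'].round(4),x['wrist_force'].round(2),round(x['width'],4),round(x['grasp_force'],1))
s('at'); effector.move_gripper(0.0,50); s('grip')
manip.move_linear([p[0],p[1],.175],velocity=.12); s('lift')
cam('scene','s4.png'); cam('wrist','w4.png')
c=load('scene');u,v=proj(c,[p[0],p[1],.14]).astype(int);print(u,v)
cv2.imwrite('pics/s4.png',cv2.resize(c['frame'][v-75:v+75,u-75:u+75],None,fx=3,fy=3)[:,:,::-1])
E
```

```text
hole [0.4814602  0.01726193 0.084     ] model [0.48354537 0.01644403]
[ 0.55133275 -0.25946296  0.095     ] [ 0.55233097 -0.25922903  0.063     ]
at 14.22 [ 0.5523 -0.2595  0.0838] [-0.05  0.43  0.48] 0.0598 0.0
grip 14.7 [ 0.552  -0.2594  0.0834] [ 0.49 -0.53  2.92] 0.0146 48.7
lift 15.62 [ 0.5513 -0.2594  0.1743] [-0.35 -0.18 -1.18] 0.0143 48.7
229 274
```

View pics/s4.png

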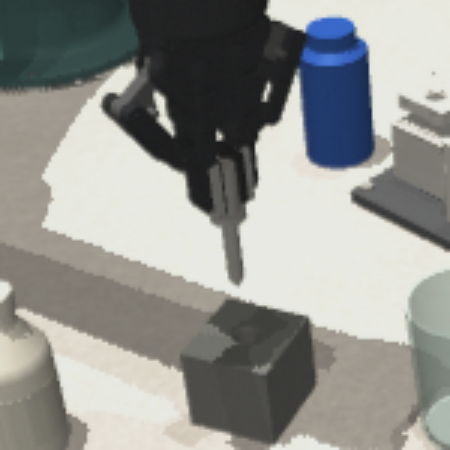

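The pin is held by the grip, with its tip at crop (237,282), which is scene px (233,293). I'll check it for tilt against the upright prediction.

```bash
python3 - <<'E'
from h import *
c=load('scene')
e=status.sense()['eef_pos']
f=np.array(c['frame'])
print('tip pred',proj(c,[e[0],e[1],e[2]-.0754]),'grip',proj(c,[e[0],e[1],e[2]-.004]), 'collar',proj(c,[e[0],e[1],e[2]-.025]))
for d in((.005,0),(0,.005)): print(proj(c,[e[0]+d[0],e[1]+d[1],e[2]-.0754]))
W=load('wrist'); print('w tip',proj(W,[e[0],e[1],e[2]-.0754]))
cv2.imwrite('pics/w5.png',np.hstack([cv2.resize(W['frame'][120:320,220:420],None,fx=2,fy=2),cv2.resize(f[230:305,195:270],(400,400),interpolation=cv2.INTER_CUBIC)])[:,:,::-1])
E
```

```text
tip pred [231.73593764 292.81871954] grip [227.447639   260.64975439] collar [228.74732095 270.39940729]
[233.62051657 293.78211394]
[233.697095  291.5093672]
w tip [310.64549901 261.2903348 ]
```

View pics/w5.png

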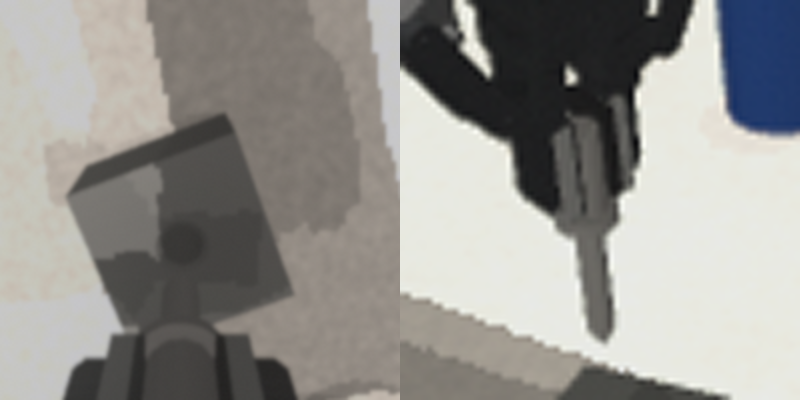

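The tip is within about 3 mm of upright (seen at (232.7,294.1), predicted (231.7,292.8)). That is inside the chamfer's capture range, so I insert in steps while watching the force.

```bash
python3 - <<'E'
from h import *
t=np.array([.4825,.0167])
def s(n):
    x=status.sense(); print(n,round(x['t'],2),x['eef_pos'].round(4),x['wrist_force'].round(2),round(x['width'],4),round(x['grasp_force'],1)); return x
manip.move_linear(np.r_[t,.18],velocity=.15); manip.dwell(.3)
b=s('above')
f0=b['wrist_force']
cam('scene'); c=load('scene'); e=b['eef_pos']
for z in(.162,.155,.150,.145,.14,.135,.13,.125,.12,.115,.112,.110):
    manip.move_linear(np.r_[t,z],velocity=.06); x=s(z)
    if np.linalg.norm(x['wrist_force']-f0)>15: print('STOP'); break
E
```

```text
above 18.07 [0.4825 0.0165 0.18  ] [ 0.19 -0.11 -0.64] 0.0145 48.7
0.162 18.57 [0.4822 0.0169 0.1616] [ 0.48 -0.17 -1.13] 0.0146 48.7
0.155 18.83 [0.4823 0.0167 0.1547] [ 0.02  0.71 -1.28] 0.0143 48.7
0.15 19.08 [0.4823 0.0167 0.1498] [ 0.58 -0.15 -1.27] 0.0142 48.7
0.145 19.33 [0.4823 0.0167 0.1447] [ 0.21 -0.44 -0.58] 0.0141 48.7
0.14 19.58 [0.4823 0.0167 0.1397] [-0.29  0.3  -0.52] 0.0142 48.7
0.135 19.83 [0.4823 0.0167 0.1347] [-0.79  0.23 -0.09] 0.0145 48.7
0.13 20.08 [0.4823 0.0167 0.1297] [-0.21  0.55 -0.26] 0.0146 48.7
0.125 20.33 [0.4823 0.0167 0.1247] [-0.5  -0.18  0.19] 0.0144 48.7
0.12 20.58 [0.4823 0.0167 0.1197] [-0.46 -0.35 -0.53] 0.0148 48.7
0.115 20.83 [0.4823 0.0167 0.1147] [-0.01  0.5  -0.84] 0.0146 48.7
0.112 21.08 [0.4824 0.0167 0.1118] [-0.62 -0.89 -0.63] 0.0144 48.7
0.11 21.33 [0.4824 0.0167 0.1099] [ 0.37  0.61 -1.21] 0.0146 48.7
```

```bash
python3 - <<'E'
from h import *
t=np.array([.4825,.0167])
def s(n):
    x=status.sense(); print(n,round(x['t'],2),x['eef_pos'].round(4),x['wrist_force'].round(2),round(x['width'],4),round(x['grasp_force'],1)); return x
for z in(.1085,.1075,.1065):
    manip.move_linear(np.r_[t,z],velocity=.03); x=s(z)
    if x['wrist_force'][2]>5: print('seated'); break
manip.dwell(.3)
effector.move_gripper(.04); s('open')
manip.move_linear(np.r_[t,.24],velocity=.15)
a=cam('wrist'); c=cam('scene'); s('up')
u,v=proj(c,[t[0],t[1],.09]).astype(int)
im=np.hstack([cv2.resize(x['frame'][y-50:y+50,k-50:k+50],(400,400),interpolation=cv2.INTER_CUBIC) for x,k,y in((a,*proj(a,[t[0],t[1],.1]).astype(int)),(c,u,v))])
cv2.imwrite('pics/w6.png',im[:,:,::-1])
print('pred top home',(proj(c,[t[0],t[1],.121])-[u,v]+50)*4, (proj(c,[t[0],t[1],.084])-[u,v]+50)*4)
E
```

```text
0.1085 21.58 [0.4828 0.017  0.1093] [-2.07 -0.63  6.84] 0.0144 49.7
seated
open 22.25 [0.4825 0.0166 0.1084] [ 0.16  0.1  -0.25] 0.0403 0.0
up 23.38 [0.4819 0.0166 0.2391] [-0.27 -0.08 -0.89] 0.04 0.0
pred top home [200.32383872 153.3428254 ] [202.56437744 208.89205171]
```

View pics/w6.png

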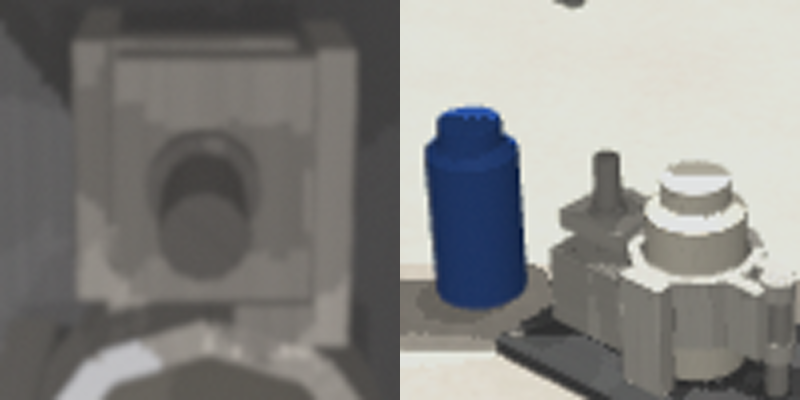

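The pin is home: its top in the scene crop is at (606,153) against a predicted (600,153), and the collar lies on the ear. The jaw is shut and the cartridge upright. Now the final push, with the path kept outside the pin.

```bash
python3 - <<'E'
from h import *
def s(n):
    x=status.sense(); print(n,round(x['t'],2),x['eef_pos'].round(4),x['wrist_force'].round(2),round(x['width'],4)); return x
manip.move_ptp(face(0,.045,.24),ori(YAW)); effector.move_gripper(0.0,40)
manip.move_linear(face(0,.045,.076),velocity=.15)
manip.move_linear(face(0,.014,.076),velocity=.08); manip.dwell(.2); f0=s('near')['wrist_force']
for off in(.010,.008,.006,.005):
    manip.move_linear(face(0,off,.076),velocity=.04); x=s(off)
    if np.linalg.norm((x['wrist_force']-f0)[:2])>11: break
manip.dwell(.7); s('hold')
c=cam('scene'); t=w(-.068,0); u,v=proj(c,[t[0],t[1],.09]).astype(int)
cv2.imwrite('pics/s7.png',cv2.resize(c['frame'][v-60:v+60,u-60:u+60],(480,480),interpolation=cv2.INTER_CUBIC)[:,:,::-1])
E
```

```text
near 27.15 [0.4783 0.0591 0.076 ] [-0.11 -0.25  0.02] 0.0001
0.01 27.4 [0.4782 0.0572 0.0762] [ 0.83  5.84 -1.27] -0.0001
0.008 27.65 [0.4782 0.0572 0.0763] [ 0.54 10.12 -2.41] -0.0001
0.006 27.9 [0.4782 0.0571 0.0763] [-0.63 13.48 -4.89] 0.0001
hold 28.6 [0.4782 0.0571 0.0763] [ 0.19 14.74 -4.64] -0.0001
```

View pics/s7.png

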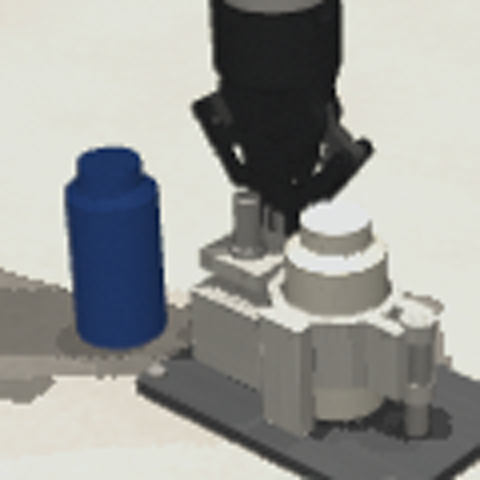

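The pin stands home at (247,225), clear of the fingers behind it. The cartridge is upright at (337,255), and the push is steady at about 15 N. Handing in.

```bash
python3 -c "
from h import *
print(order.sign_off())"
```

```text
the job is handed in; nothing more can be done
None
```

I handed the job in at about 29 s of robot time: the jaw is shut, the pin is home and released, and the fingers hold the hinged half's outer face with about 15 N; sign-off returned no verdict.

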